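# Free the stuck paint pot from its holder cup

## Robot

A 7-joint arm with a two-finger parallel gripper is mounted at the origin on a cart in front of the work surface, level with it; the furniture and walls round the work are solid. World frame = base frame: x ahead of the robot, y to its left, z up, the work surface at z = 0. Lengths are in m, angles in rad, forces in N, time in s.
With the tool pointing down it reaches from about 0.425 to 0.95 m from the base axis. Payload 16.7 kg.
Tool frame: the origin (TCP) lies at the very end of the fingers, on their centre line; the grasp point (between the pads) lies 19 mm behind it; z points along the fingers, x is the direction in which the jaws open and shut, and the axes are right-handed (so a half turn about z gives the same grasp; the last joint's range is limited). The gripper opens to 94 mm and grips with 3 to 60 N. Pads are 16 mm wide; open, the fingers measure 119 mm over their backs; the gripper's body (75 mm by 177 mm) begins 78 mm behind the grasp point.
Start: joints at [-1.375, 0.426, 0.074, 1.606, -0.034, 1.111, -0.067], TCP at [0.229, 0.635, 0.205] pointing down, gripper open.
Joint ranges: [-2.85, 2.85], [-0.5, 2.14], [-1.23, 1.37], [0.21, 2.46], [-1.02, 4.16], [0.16, 2.05], [-2.73, 2.73]. Speed limits (rad/s): [1.89, 1.89, 2.39, 2.39, 3.01, 3.01, 3.01].

## Interface

Orientations are given as a unit quaternion [w, x, y, z].
In Python, from cell import sense, imaging, manip gives the robot as it stands.
- The arm moves only by the tool apply_moves, never from a script. Its argument "rows" is a list of rows, each an object of numbers: "tx", "ty", "tz": the shift along the world's x, y, z in mm; "yaw": the turn about the world's z in degrees. A call has 1 to 8 rows; each row is the pose to reach, as a shift and turn from the pose commanded when the call began; what a row does not reach only later rows make up. A row lasts 1/12 s, in which the tool goes at most 41.7 mm and 7.16 degrees, less where a joint would pass 70% of its speed; a pose out of reach is approached as far as the arm can. A call with a gripper value outside its range is refused whole. "grip" is the closure, from 0 (fully open) to 1 (shut), set as the call begins (left out, the last holds). The fingers move at their own pace and stop on an object; "force" is the grip in N (left out, the last holds). Time passes only in rows, so rows that repeat a pose let the fingers close. It gives the time, the measured TCP pose, the force and the opening at its end, in the units of the state.
- sense(): the state, without advancing time (a new reading comes with each control period).
- imaging.read_camera(name): name is "scene" or "top" or "wrist"; returns (picture, depth): 400x640x3 uint8, blue, green, red; 400x640 float32, m along the optical axis (not along the pixel's ray), 0 where there is no reading.
- imaging.camera_info(name): a dict with "camera_matrix" (3x3 intrinsics, pixels), "pose" (4x4, takes a point from camera to world coordinates). Camera axes: x right, y up, looking along -z (the intrinsics and any distortion apply to the point x, -y, -z); pixel columns grow to the right and rows downward; lengths in m; the calibration is good to about 2 mm. A picture is of the moment at which its call begins: read the wrist's pose just before it. camera_info takes no time and is no camera call; for the wrist camera it gives the pose at the moment of the call.
- manip.sign_off(): hands the job in, once; it reports no verdict.
Trained networks look in the newest picture that a camera, given by its name, has taken for a name from the list of things; names that differ only in an ending like _2 or _b are one class to them, and where a whole thing is asked for, a point or a joint stands for the part that bears it (a point fixed in the world has none). Each returns a list of dicts, best first, with "score" (0 to 1); they miss things now and then, are a little off and sometimes report something else, mostly with a low value. They report only what shows in the picture. A call takes as long as a camera call. They do not tell look-alikes from the thing itself.
- imaging.outline_of(label, camera): "mask" (400x640 bool, what is visible of it) and "box" ([left, top, right, bottom] in pixels, round what is visible of it).
The state is a dict: "clock": time; "joints": joint angles; "qd": joint speeds; "joint_torque": joint torques, N m; "eef_pos": TCP position; "orientation": TCP orientation; "contact_force": force on the tool from outside, world axes, zero at the start; "moment": the same for the moment, N m; "grip_width": finger opening in m.
Only numpy, scipy, OpenCV 4.12 (cv2) and the standard library are available. Lean on these libraries where they do the work, as an engineer would, in place of code of your own. Each camera call takes 0.05 s, during which the arm holds its last target.

## Task

The lidded paint pot is jammed in the holder cup it is nested in: work it loose with your hand on its blue collar and lift it straight off, while the holder cup stays down in its stand (a plain pull brings the cup up with it). Then stand the pot upright in the middle of the round drip mat, with the red bar on its lid pointing the same way as the red line on the mat, and let go. Keep the pot upright all the way and leave the two jars and the sanding block alone.

Things in the scene. Friction and masses are not known exactly. Their poses are not given: they have to be found in the camera images.
- stand: Dark steel stand, 100 x 100 x 22 mm, fixed to the worktop. Origin: centre of its underside. In its top is a square pocket 77 mm wide with its floor 8 mm above the origin and walls 14 mm high, which holds the holder cup's square foot and stops it from turning; nothing holds the cup down but its weight.
- cup: Loose aluminium holder cup, about 0.4 to 0.7 kg: square foot 73 x 73 x 12 mm, round wall 69 mm across, 62 mm high overall, open at the top, 55 mm across inside with its floor 14 mm above the origin. Origin: centre of the foot's underside, z up. Only its weight holds it in the stand.
- cup_rim (a point): Centre of the holder cup's mouth, 62 mm above its origin. Inside, four sprung rubber buttons (16 to 34 mm above the cup's origin) press on the pot. Their friction, unknown and different every day, is about 2 to 5 times the cup's weight, so a pot pulled straight brings the cup up with it. After some 18 mm of rise the buttons let go.
- pot: Closed paint pot, white with a blue collar, 0.22 kg, nested in the cup, resting on its inner floor. Origin: centre of its underside, z up. Body 50 mm across up to 54 mm; collar 60 mm across from 54 to 88 mm, gripped across at any yaw. While it is turned to and fro (0.5 rad or more) most of the buttons' rub goes into the turning, so easing up 1 to 4 mm a stroke frees it; faster lifts the cup.
- pot_mark (a point): Outer end of the red bar on the pot's lid: 30 mm from the pot's axis along its +x, 88 mm above its underside.
- mat: Round black drip mat, 110 mm across, 6 mm thick, fixed to the worktop, with a grey ring 68 mm across round its centre. Origin: centre of its underside; its top is 6 mm higher. The red line on it runs outward along its +x.
- mat_mark (a point): Point on the mat's red line, 30 mm from the mat's centre along its +x: the pot's mark belongs above it.
- white_cap_jar: Bystander: dark paint jar with a white cap, 48 mm across, 64 mm high. Origin: centre of its underside.
- red_jar: Bystander: red paint jar with a white cap, 44 mm across, 60 mm high. Origin: centre of its underside.
- sanding_block: Bystander: dark sanding block, 60 x 100 x 28 mm. Origin: centre of its underside.
Things that resemble listed ones, but are neither listed nor needed, are in the scene too. Leave any purple look-alike of the pot alone.

How it is judged:
On the way:
1. the pot's underside has risen clear of the holder cup's rim, the cup still down in its stand (z of pot in the frame of cup above 0.064 m and z of cup in the frame of stand below 0.012 m), for 0.1 s.
At the end, for the whole second after the job is handed in: The pot stands still and upright (within 0.1 rad) on the drip mat, its axis within 15 mm of the mat's centre and the mark on its lid within 15 mm, seen from above, of the mat's mark; the holder cup sits fully down in its stand, level (horizontal distance between pot and mat below 0.015 m and z of pot in the frame of mat between 0.003 and 0.009 m and angle between pot's own z axis and vertical below 0.1 rad and horizontal distance between pot_mark and mat_mark below 0.015 m and linear speed of pot below 0.02 m/s and z of cup in the frame of stand below 0.012 m and angle between cup's own z axis and vertical below 0.06 rad and horizontal distance between cup and stand below 0.006 m); the robot touches nothing.
It fails at once if the holder cup is lifted more than 10 mm off its seat in the stand (z of cup in the frame of stand above 0.018 m).
It fails at once if the pot is tipped more than 0.7 rad (angle between pot's own z axis and vertical above 0.7 rad).
It fails at once if a jar or the sanding block is moved more than 25 mm (distance of any of white_cap_jar, red_jar, sanding_block from where it was at the start of the episode above 0.025 m).
It also fails if it takes over 67 s, if anything falls off the work surface, if the arm or the gripper's body presses on something with over 40 N, if the wrist force passes 120 N, or if a joint passes its speed limit or range.

## Working session

There is one attempt and no reset: what is moved stays moved. The work goes in short steps, Python scripts to look and compute and a tool call to move; the robot and the scene stay as the last step left them, time stands still between calls to the robot, and variables do not carry over. Pictures are saved under pics/ and viewed, and the job is handed in when it is done.

Besides the shell and the picture viewer there is one more tool, called after "Call:" as name(argument=value, ...), one argument or row to a line, values as JSON. apply_moves: Moves the arm, as the interface text tells. Its arguments: {"type":"object","properties":{"rows":{"type":"array"},"grip":{"type":"number"},"force":{"type":"number"}},"required":["rows"]}

```bash
mkdir -p pics; ls; python3 - <<'E'
from cell import sense, imaging, manip
import cv2,numpy as np
s=sense();print({k:np.round(v,3) for k,v in s.items()})
for c in("scene","top"):
    p,d=imaging.read_camera(c);cv2.imwrite(f"pics/{c}0.png",p);np.save(f"pics/{c}0.npy",d)
    i=imaging.camera_info(c);print(c,np.round(i["camera_matrix"],1).tolist(),np.round(i["pose"],3).tolist(),i.keys())
E
```

```text
pics
{'clock': np.float64(0.0), 'joints': array([-1.374,  0.427,  0.074,  1.607, -0.034,  1.111, -0.067]), 'qd': array([-0.   ,  0.   ,  0.   , -0.001,  0.   ,  0.002, -0.002]), 'joint_torque': array([-2.0000e-03, -9.3582e+01,  3.6660e+00, -4.5421e+01, -4.9000e-02,
        2.0000e-02,  0.0000e+00]), 'eef_pos': array([0.229, 0.635, 0.205]), 'orientation': array([ 0.   ,  0.818,  0.575, -0.   ]), 'contact_force': array([ 0.265, -0.326,  0.348]), 'moment': array([-0.016, -0.047, -0.006]), 'grip_width': np.float64(0.094)}
scene [[428.3, 0.0, 310.6], [0.0, 428.3, 191.9], [0.0, 0.0, 1.0]] [[0.894, 0.233, -0.382, 0.261], [-0.447, 0.417, -0.791, -0.477], [-0.025, 0.878, 0.478, 0.487], [0.0, 0.0, 0.0, 1.0]] dict_keys(['camera_matrix', 'pose'])
top [[376.4, 0.0, 319.0], [0.0, 376.4, 196.7], [0.0, 0.0, 1.0]] [[-0.029, 0.997, -0.076, 0.526], [-0.999, -0.031, -0.029, 0.176], [-0.032, 0.075, 0.997, 0.945], [0.0, 0.0, 0.0, 1.0]] dict_keys(['camera_matrix', 'pose'])
```

View pics/scene0.png

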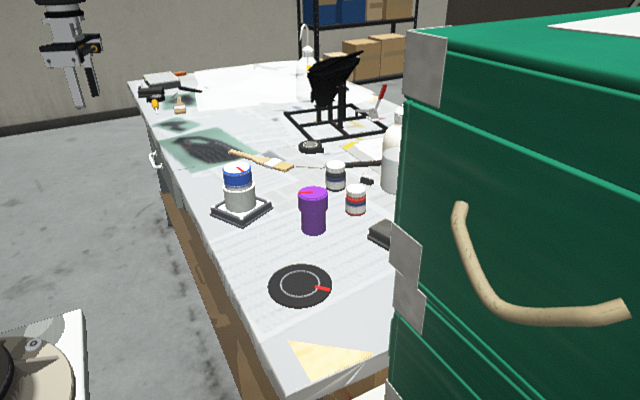

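View pics/top0.png

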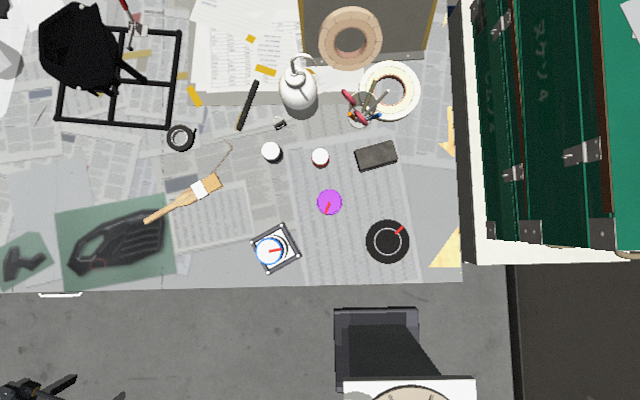

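The pot (white lid, blue collar) is in the stand at top px (271,249), or (238,178) in the scene view. The purple look-alike is at (329,202) and must be left alone. The mat is at (387,241), and the jars are at (271,151) and (320,157).

```bash
cat > h.py <<'E'
from cell import sense, imaging, manip
import cv2,numpy as np
def ray(c,uv,info=None):
    i=info or imaging.camera_info(c);K=np.array(i["camera_matrix"]);T=np.array(i["pose"])
    d=np.array([(uv[0]-K[0,2])/K[0,0],-(uv[1]-K[1,2])/K[1,1],-1.]);return T[:3,3],T[:3,:3]@d
def atz(c,uv,z,info=None):
    o,d=ray(c,uv,info);return o+d*(z-o[2])/d[2]
def cloud(c,depth,mask,info=None):
    v,u=np.nonzero(mask&(depth>0));i=info or imaging.camera_info(c);K=np.array(i["camera_matrix"]);T=np.array(i["pose"])
    z=depth[v,u];P=np.c_[(u-K[0,2])/K[0,0]*z,-(v-K[1,2])/K[1,1]*z,-z];return P@T[:3,:3].T+T[:3,3]
E
python3 - <<'E'
from h import *
p=cv2.imread("pics/top0.png");d=np.load("pics/top0.npy")
for n in("pot","cup","stand","mat","white_cap_jar","red_jar","sanding_block"):
  for r in imaging.outline_of(n,"top")[:3]:
    P=cloud("top",d,r["mask"]);print(n,round(r["score"],2),np.round(r["box"]),P.mean(0).round(3),np.percentile(P,[2,98],axis=0).round(3).tolist())
c=lambda a,b:cv2.resize(p[b-35:b+35,a-35:a+35],(400,400),interpolation=cv2.INTER_CUBIC)
cv2.imwrite("pics/crop0.png",np.hstack([c(271,249),c(387,241)]))
hsv=cv2.cvtColor(p,cv2.COLOR_BGR2HSV)
red=((hsv[...,0]<8)|(hsv[...,0]>172))&(hsv[...,1]>130)&(hsv[...,2]>90)
for nm,(a,b),z in(("pot",(271,249),None),("mat",(387,241),.006)):
    m=np.zeros(red.shape,bool);m[b-30:b+30,a-30:a+30]=1;m&=red
    v,u=np.nonzero(m);print(nm,len(u),u.min(),u.max(),v.min(),v.max());P=cloud("top",d,m);print(P.mean(0),P.min(0),P.max(0))
E
```

```text
pot 0.66 [314. 190. 343. 216.] [0.58  0.179 0.081] [[0.551, 0.151, 0.002], [0.61, 0.208, 0.093]]
cup 0.75 [269. 230. 295. 268.] [0.48  0.295 0.037] [[0.43, 0.273, 0.016], [0.515, 0.33, 0.073]]
cup 0.71 [258. 237. 282. 265.] [0.473 0.315 0.11 ] [[0.446, 0.288, 0.087], [0.5, 0.344, 0.115]]
stand 0.57 [248. 220. 301. 276.] [0.479 0.31  0.019] [[0.418, 0.257, 0.003], [0.532, 0.376, 0.027]]
mat 0.71 [364. 217. 408. 263.] [0.483 0.04  0.007] [[0.433, -0.009, 0.003], [0.533, 0.088, 0.011]]
white_cap_jar 0.58 [261. 140. 280. 164.] [0.702 0.313 0.058] [[0.684, 0.294, 0.019], [0.725, 0.334, 0.068]]
white_cap_jar 0.29 [258. 234. 282. 265.] [0.474 0.315 0.109] [[0.446, 0.288, 0.071], [0.502, 0.341, 0.115]]
red_jar 0.5 [314. 147. 330. 169.] [0.686 0.198 0.054] [[0.669, 0.178, 0.01], [0.708, 0.218, 0.064]]
sanding_block 0.63 [353. 141. 396. 175.] [0.691 0.062 0.026] [[0.66, 0.013, 0.003], [0.725, 0.111, 0.032]]
pot 23 269 280 248 251
[0.47451083 0.30214912 0.11384402] [0.47197742 0.28940526 0.11131424] [0.47816694 0.31421606 0.11690023]
mat 35 394 403 226 234
[0.50922025 0.00967899 0.00814267] [ 0.49863592 -0.0019056   0.00432663] [0.51794121 0.02082845 0.01194385]
```

View pics/crop0.png

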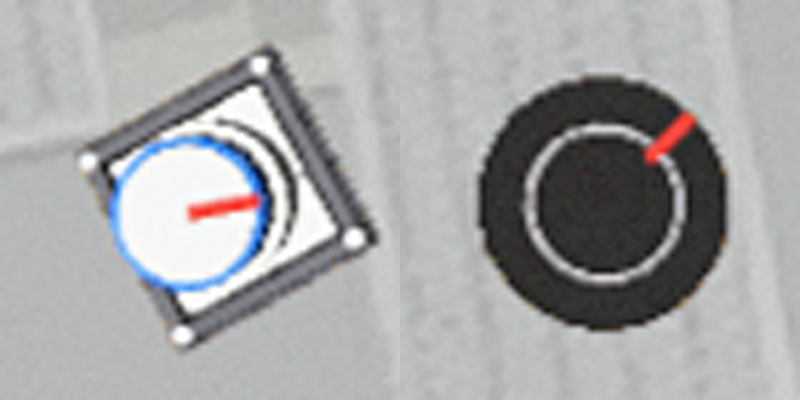

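```bash
python3 - <<'E'
from h import *
p=cv2.imread("pics/top0.png");hsv=cv2.cvtColor(p,cv2.COLOR_BGR2HSV);K=None
S=6
def crop(a,b,r=32): return cv2.resize(p[b-r:b+r,a-r:a+r],None,fx=S,fy=S,interpolation=cv2.INTER_CUBIC)
def tofull(x,y,a,b,r=32): return ((x+.5)/S-.5+a-r,(y+.5)/S-.5+b-r)
def red(h): return (((h[...,0]<8)|(h[...,0]>172))&(h[...,1]>110)&(h[...,2]>90)).astype(np.uint8)
def ang(a):return np.degrees(np.arctan2(a[1],a[0]))
for nm,(a,b),z in(("pot",(269,251),.110),("mat",(388,241),.006)):
    c=crop(a,b);h=cv2.cvtColor(c,cv2.COLOR_BGR2HSV)
    if nm=="pot": m=((abs(h[...,0].astype(int)-108)<14)&(h[...,1]>90)).astype(np.uint8)
    else: m=(h[...,2]<90).astype(np.uint8)
    n,l,st,_=cv2.connectedComponentsWithStats(m);k=1+np.argmax(st[1:,4]);m=(l==k).astype(np.uint8)
    pts=cv2.convexHull(cv2.findContours(m,0,1)[0][0] if nm!="pot" else np.argwhere(m)[:,::-1].astype(np.int32).reshape(-1,1,2))
    e=cv2.fitEllipse(pts);u=tofull(*e[0],a,b);C=atz("top",u,z)
    print(nm,"centre px",np.round(u,1),"size px",np.round(np.array(e[1])/S,1),"C",C.round(4))
    # red
    r=red(h);n,l,st,ce=cv2.connectedComponentsWithStats(r);k=1+np.argmax(st[1:,4]);
    q=np.argwhere(l==k)[:,::-1].astype(np.float32)
    W=np.array([atz("top",tofull(x,y,a,b),z) for x,y in q[::7]])[:,:2]
    d=W-C[:2];far=d[np.argsort(-np.hypot(*d.T))[:8]].mean(0)
    mu=W.mean(0);w=np.linalg.svd(W-mu)[2][0];w*=np.sign(w@(mu-C[:2]))
    print(" red centroid",(mu-C[:2]).round(4),"ang",ang(mu-C[:2]).round(1),"axis ang",ang(w).round(1),"far",np.hypot(*far).round(4),ang(far).round(1))
s=sense();from scipy.spatial.transform import Rotation as R
q=s["orientation"];print(R.from_quat([q[1],q[2],q[3],q[0]]).as_matrix().round(3))
# scene cross-check
p,d=imaging.read_camera("scene")
hs=cv2.cvtColor(p,cv2.COLOR_BGR2HSV)
m=((abs(hs[...,0].astype(int)-110)<14)&(hs[...,1]>110));mm=np.zeros_like(m);mm[155:195,215:260]=1;P=cloud("scene",d,m&mm)
f=lambda t:np.hypot(P[:,0]-t[0],P[:,1]-t[1])-.03
from scipy.optimize import least_squares
print(len(P),least_squares(f,[.48,.31],loss="soft_l1",f_scale=.002).x.round(4),P[:,2].min(),P[:,2].max())
E
```

```text
pot centre px [268.6 250.7] size px [27.3 28.6] C [0.4726 0.3153 0.11  ]
 red centroid [ 0.0017 -0.0133] ang -82.9 axis ang -80.9 far 0.0258 -81.2
mat centre px [387.1 241.2] size px [43.5 44.2] C [0.4816 0.0387 0.006 ]
 red centroid [ 0.0275 -0.0298] ang -47.3 axis ang -47.3 far 0.0535 -47.4
[[ 0.339  0.941 -0.   ]
 [ 0.941 -0.339 -0.   ]
 [-0.    -0.    -1.   ]]
324 [0.4746 0.3168] 0.0786107634019842 0.11312847558326827
```

Pot axis is about (0.4735, 0.316), averaged over the two cameras, with the mark at −81°. The mat is at (0.4816, 0.0387) with its line at −47.4°, so the pot has to turn +33.6°. First I'll move above the pot.

Call:
apply_moves(
  rows=[
    {"tx": 24, "ty": -32},
    {"tx": 48, "ty": -63},
    {"tx": 72, "ty": -94},
    {"tx": 96, "ty": -125},
    {"tx": 120, "ty": -156},
    {"tx": 144, "ty": -187},
    {"tx": 168, "ty": -218},
    {"tx": 190, "ty": -248},
  ],
  grip=0,
)

```text
schema error: expected keys tx, ty, tz, yaw
```

Call:
apply_moves(
  rows=[
    {"tx": 20, "ty": -26, "tz": -10},
    {"tx": 40, "ty": -52, "tz": -25},
    {"tx": 54, "ty": -71, "tz": -40},
    {"tx": 54, "ty": -71, "tz": -40},
    {"tx": 54, "ty": -71, "tz": -40},
    {"tx": 54, "ty": -71, "tz": -40},
  ],
)

```text
schema error: expected keys tx, ty, tz, yaw
```

```bash
python3 - <<'E'
from h import *
s=sense();print(s["clock"],s["eef_pos"],s["orientation"],s["contact_force"],s["joints"].round(2) if hasattr(s["joints"],'round') else s["joints"])
i=imaging.camera_info("wrist");p,d=imaging.read_camera("wrist");cv2.imwrite("pics/w1.png",p);np.save("pics/w1.npy",d)
print(np.array(i["pose"]).round(3).tolist())
h=cv2.cvtColor(p,cv2.COLOR_BGR2HSV);m=(abs(h[...,0].astype(int)-110)<14)&(h[...,1]>110)
P=cloud("wrist",d,m,i);print(len(P),P.min(0),P.max(0))
E
```

```text
0.5 [0.2287502  0.63498601 0.20541625] [ 1.91262934e-05  8.18224188e-01  5.74899272e-01 -7.12142181e-05] [ 0.27468589 -0.00473449  0.62782379] [-1.37  0.43  0.07  1.61 -0.03  1.11 -0.07]
[[0.339, -0.916, -0.214, 0.169], [0.941, 0.331, 0.076, 0.656], [0.001, -0.227, 0.974, 0.384], [0.0, 0.0, 0.0, 1.0]]
71 [0.18100721 0.58896192 0.21798664] [0.24480614 0.69679265 0.34284797]
```

View pics/w1.png

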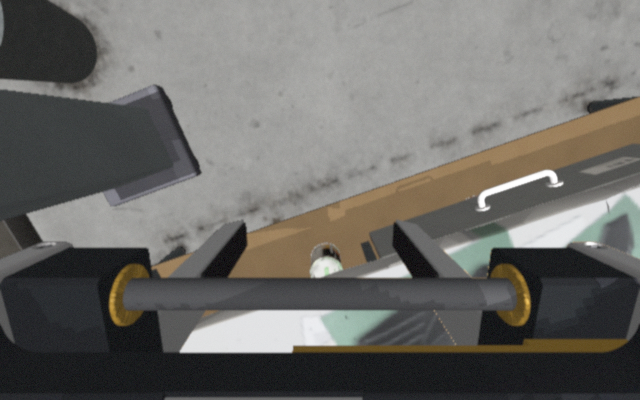

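Both calls were refused because each row needs all four keys, so the arm is still at the start. The wrist view shows only floor and table edge.

Call:
apply_moves(
  rows=[
    {"tx": 24, "ty": -32, "tz": 0, "yaw": 0},
    {"tx": 48, "ty": -63, "tz": 0, "yaw": 0},
    {"tx": 72, "ty": -94, "tz": 0, "yaw": 0},
    {"tx": 96, "ty": -125, "tz": 0, "yaw": 0},
    {"tx": 120, "ty": -156, "tz": 0, "yaw": 0},
    {"tx": 144, "ty": -187, "tz": 0, "yaw": 0},
    {"tx": 168, "ty": -218, "tz": 0, "yaw": 0},
    {"tx": 190, "ty": -248, "tz": 0, "yaw": 0},
  ],
  grip=0,
)

```text
clock: 1.22
eef_pos: [0.42, 0.3851, 0.2058]
orientation: [-0.0, 0.818, 0.575, 0.0]
contact_force: [1.0, 0.1, 0.8]
grip_width: 0.0943
```

Call:
apply_moves(
  rows=[
    {"tx": 20, "ty": -26, "tz": -10, "yaw": 0},
    {"tx": 40, "ty": -52, "tz": -25, "yaw": 0},
    {"tx": 54, "ty": -71, "tz": -40, "yaw": 0},
    {"tx": 54, "ty": -71, "tz": -40, "yaw": 0},
    {"tx": 54, "ty": -71, "tz": -40, "yaw": 0},
    {"tx": 54, "ty": -71, "tz": -40, "yaw": 0},
  ],
)

```text
clock: 1.72
eef_pos: [0.4725, 0.3167, 0.1657]
orientation: [-0.0, 0.818, 0.575, 0.0]
contact_force: [-0.9, 0.9, 0.6]
grip_width: 0.0941
```

```bash
python3 - <<'E'
from h import *
s=sense();print(s["clock"],s["eef_pos"],s["orientation"],s["contact_force"],np.round(s["joints"],2))
i=imaging.camera_info("wrist");p,d=imaging.read_camera("wrist");cv2.imwrite("pics/w2.png",p);np.save("pics/w2.npy",d)
h=cv2.cvtColor(p,cv2.COLOR_BGR2HSV);m=(abs(h[...,0].astype(int)-110)<14)&(h[...,1]>110)
P=cloud("wrist",d,m,i);print(len(P),P.min(0),P.max(0))
E
```

```text
1.7167 [0.47253414 0.31672936 0.16573846] [-1.84250258e-04  8.18123788e-01  5.75042111e-01  7.25006330e-05] [-0.9105576   0.91062873  0.61476494] [-0.89  0.3   0.22  1.9  -0.08  0.95  0.6 ]
2315 [0.41921683 0.2582265  0.08721577] [0.5042719  0.39157045 0.30334556]
```

View pics/w2.png

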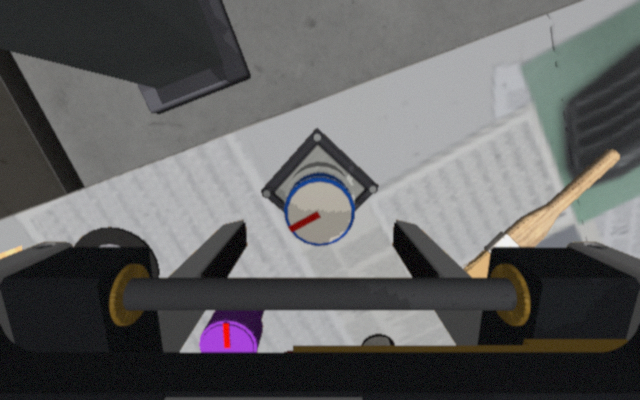

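The white lid is centred at (320,211), midway between the fingers, and its red bar ends at (291,230). The purple decoy is off to the left at (228,335). Next I'll compute the lid position.

```bash
python3 - <<'E'
from h import *
i=imaging.camera_info("wrist")
p=cv2.imread("pics/w2.png");h=cv2.cvtColor(p,cv2.COLOR_BGR2HSV);m=(abs(h[...,0].astype(int)-110)<14)&(h[...,1]>110)
mm=np.zeros_like(m);mm[165:250,275:365]=1;q=np.argwhere(m&mm)[:,::-1].astype(np.int32)
W=np.array([atz("wrist",t,.110,i)[:2] for t in cv2.convexHull(q.reshape(-1,1,2))[:,0]])
(c,r)=cv2.minEnclosingCircle(W.astype(np.float32));print(c,r)
c0=atz("wrist",(320,211),.11,i);t=atz("wrist",(291,230),.11,i);print(c0,t,np.degrees(np.arctan2(*(t-c0)[[1,0]])),np.linalg.norm(t-c0))
E
```

```text
(0.4734835624694824, 0.3163406252861023) 0.03079107403755188
[0.47467946 0.31649142 0.11      ] [0.48202598 0.28793022 0.11      ] -75.57507246519069 0.029490913727548338
```

Call:
apply_moves(
  rows=[
    {"tx": 1, "ty": 0, "tz": -20, "yaw": 0},
    {"tx": 1, "ty": 0, "tz": -40, "yaw": 0},
    {"tx": 1, "ty": 0, "tz": -60, "yaw": 0},
    {"tx": 1, "ty": 0, "tz": -75, "yaw": 0},
    {"tx": 1, "ty": 0, "tz": -84, "yaw": 0},
    {"tx": 1, "ty": 0, "tz": -87, "yaw": 0},
    {"tx": 1, "ty": 0, "tz": -87, "yaw": 0},
  ],
)

```text
clock: 2.35
eef_pos: [0.4734, 0.3166, 0.0784]
orientation: [-0.0, 0.818, 0.575, -0.0]
contact_force: [-0.8, 0.1, 0.0]
grip_width: 0.0939
```

Call:
apply_moves(
  rows=[
    {"tx": 0, "ty": 0, "tz": 0, "yaw": 0},
    {"tx": 0, "ty": 0, "tz": 0, "yaw": 0},
    {"tx": 0, "ty": 0, "tz": 0, "yaw": 0},
    {"tx": 0, "ty": 0, "tz": 0, "yaw": 0},
    {"tx": 0, "ty": 0, "tz": 0, "yaw": 0},
    {"tx": 0, "ty": 0, "tz": 0, "yaw": 0},
    {"tx": 0, "ty": 0, "tz": 0, "yaw": 0},
    {"tx": 0, "ty": 0, "tz": 0, "yaw": 0},
  ],
  grip=1,
  force=50,
)

```text
clock: 3.02
eef_pos: [0.4739, 0.3161, 0.0787]
orientation: [-0.0, 0.818, 0.575, 0.0]
contact_force: [-1.3, -0.3, 6.1]
grip_width: 0.0595
```

Gripped at 59.5 mm, which matches the collar. The first stroke has only a little lift, to test the grip.

Call:
apply_moves(
  rows=[
    {"tx": 0, "ty": 0, "tz": 0, "yaw": 6},
    {"tx": 0, "ty": 0, "tz": 0.3, "yaw": 12},
    {"tx": 0, "ty": 0, "tz": 0.6, "yaw": 18},
    {"tx": 0, "ty": 0, "tz": 0.9, "yaw": 24},
    {"tx": 0, "ty": 0, "tz": 1.2, "yaw": 30},
    {"tx": 0, "ty": 0, "tz": 1.5, "yaw": 36},
    {"tx": 0, "ty": 0, "tz": 1.5, "yaw": 36},
  ],
)

```text
clock: 3.6
eef_pos: [0.4736, 0.3157, 0.0796]
orientation: [-0.0, 0.598, 0.801, -0.0]
contact_force: [0.3, 0.1, -3.6]
grip_width: 0.0595
```

Call:
apply_moves(
  rows=[
    {"tx": 0, "ty": 0, "tz": 0, "yaw": -6},
    {"tx": 0, "ty": 0, "tz": 0.3, "yaw": -12},
    {"tx": 0, "ty": 0, "tz": 0.6, "yaw": -18},
    {"tx": 0, "ty": 0, "tz": 0.9, "yaw": -24},
    {"tx": 0, "ty": 0, "tz": 1.2, "yaw": -30},
    {"tx": 0, "ty": 0, "tz": 1.5, "yaw": -36},
    {"tx": 0, "ty": 0, "tz": 1.5, "yaw": -36},
  ],
)

```text
clock: 4.18
eef_pos: [0.4735, 0.3159, 0.0812]
orientation: [0.0, 0.821, 0.571, -0.0]
contact_force: [1.0, -0.8, -4.0]
grip_width: 0.0595
```

```bash
python3 - <<'E'
from h import *
a=[imaging.read_camera(c)[0] for c in("scene","top")]
c=lambda p,a,b:cv2.resize(p[b-40:b+40,a-40:a+40],(400,400),interpolation=cv2.INTER_CUBIC)
cv2.imwrite("pics/s3.png",np.hstack([c(a[0],238,195),c(a[1],271,249)]))
E
```

```text
(no output)
```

View pics/s3.png

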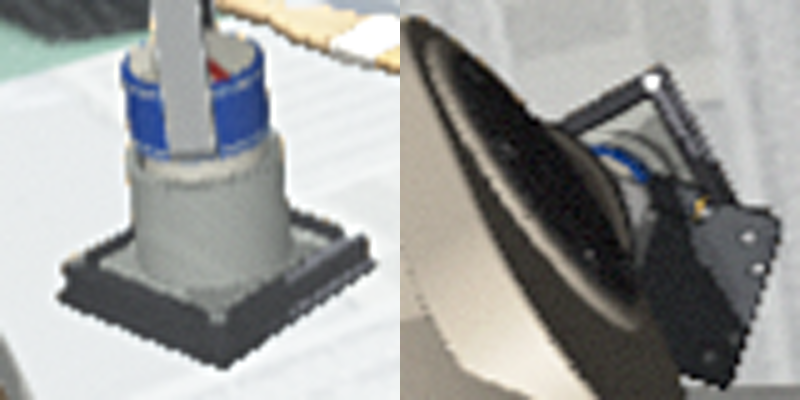

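The cup is still seated, with its foot inside the stand, and the force is about −4 N (pot weight plus a little rub). I'll keep going and use the force as the indicator: lifting the cup would read about −7 N or more.

Call:
apply_moves(
  rows=[
    {"tx": 0, "ty": 0, "tz": 0, "yaw": 6},
    {"tx": 0, "ty": 0, "tz": 0.4, "yaw": 12},
    {"tx": 0, "ty": 0, "tz": 0.8, "yaw": 18},
    {"tx": 0, "ty": 0, "tz": 1.2, "yaw": 24},
    {"tx": 0, "ty": 0, "tz": 1.6, "yaw": 30},
    {"tx": 0, "ty": 0, "tz": 2, "yaw": 36},
    {"tx": 0, "ty": 0, "tz": 2, "yaw": 36},
  ],
)

```text
clock: 4.87
eef_pos: [0.4737, 0.3157, 0.0833]
orientation: [-0.0, 0.598, 0.802, -0.0]
contact_force: [-1.0, 0.1, -5.0]
grip_width: 0.0594
```

Call:
apply_moves(
  rows=[
    {"tx": 0, "ty": 0, "tz": 0, "yaw": -6},
    {"tx": 0, "ty": 0, "tz": 0.4, "yaw": -12},
    {"tx": 0, "ty": 0, "tz": 0.8, "yaw": -18},
    {"tx": 0, "ty": 0, "tz": 1.2, "yaw": -24},
    {"tx": 0, "ty": 0, "tz": 1.6, "yaw": -30},
    {"tx": 0, "ty": 0, "tz": 2, "yaw": -36},
    {"tx": 0, "ty": 0, "tz": 2, "yaw": -36},
  ],
)

```text
clock: 5.45
eef_pos: [0.4738, 0.3161, 0.0855]
orientation: [0.0, 0.82, 0.572, -0.0]
contact_force: [-0.2, -1.0, -3.2]
grip_width: 0.0595
```

Call:
apply_moves(
  rows=[
    {"tx": 0, "ty": 0, "tz": 0, "yaw": 6},
    {"tx": 0, "ty": 0, "tz": 0.4, "yaw": 12},
    {"tx": 0, "ty": 0, "tz": 0.8, "yaw": 18},
    {"tx": 0, "ty": 0, "tz": 1.2, "yaw": 24},
    {"tx": 0, "ty": 0, "tz": 1.6, "yaw": 30},
    {"tx": 0, "ty": 0, "tz": 2, "yaw": 36},
    {"tx": 0, "ty": 0, "tz": 2, "yaw": 36},
  ],
)

```text
clock: 6.03
eef_pos: [0.4738, 0.3158, 0.0875]
orientation: [-0.0, 0.598, 0.802, -0.0]
contact_force: [-0.0, -0.9, -3.9]
grip_width: 0.0592
```

```bash
python3 - <<'E'
from h import *
print(sense()["contact_force"])
a=[imaging.read_camera(c)[0] for c in("scene",)]
c=lambda p,a,b:cv2.resize(p[b-40:b+40,a-40:a+40],(400,400),interpolation=cv2.INTER_CUBIC)
cv2.imwrite("pics/s4.png",c(a[0],238,195))
E
```

```text
[-0.03741651 -0.8643715  -3.92046098]
```

View pics/s4.png

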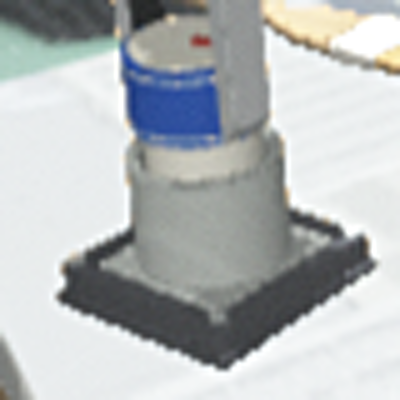

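The pot has risen about 9 mm and the cup hasn't moved in its stand. Continuing for at least another 11 mm.

Call:
apply_moves(
  rows=[
    {"tx": 0, "ty": 0, "tz": 0, "yaw": -6},
    {"tx": 0, "ty": 0, "tz": 0.4, "yaw": -12},
    {"tx": 0, "ty": 0, "tz": 0.8, "yaw": -18},
    {"tx": 0, "ty": 0, "tz": 1.2, "yaw": -24},
    {"tx": 0, "ty": 0, "tz": 1.6, "yaw": -30},
    {"tx": 0, "ty": 0, "tz": 2, "yaw": -36},
    {"tx": 0, "ty": 0, "tz": 2, "yaw": -36},
  ],
)

```text
clock: 6.67
eef_pos: [0.4738, 0.3161, 0.0895]
orientation: [0.0, 0.821, 0.572, 0.0]
contact_force: [-0.0, -1.1, -3.0]
grip_width: 0.0596
```

Call:
apply_moves(
  rows=[
    {"tx": 0, "ty": 0, "tz": 0, "yaw": 6},
    {"tx": 0, "ty": 0, "tz": 0.4, "yaw": 12},
    {"tx": 0, "ty": 0, "tz": 0.8, "yaw": 18},
    {"tx": 0, "ty": 0, "tz": 1.2, "yaw": 24},
    {"tx": 0, "ty": 0, "tz": 1.6, "yaw": 30},
    {"tx": 0, "ty": 0, "tz": 2, "yaw": 36},
    {"tx": 0, "ty": 0, "tz": 2, "yaw": 36},
  ],
)

```text
clock: 7.25
eef_pos: [0.4738, 0.316, 0.0915]
orientation: [-0.0, 0.598, 0.802, 0.0]
contact_force: [-0.7, -0.6, -3.2]
grip_width: 0.0589
```

Call:
apply_moves(
  rows=[
    {"tx": 0, "ty": 0, "tz": 0, "yaw": -6},
    {"tx": 0, "ty": 0, "tz": 0.4, "yaw": -12},
    {"tx": 0, "ty": 0, "tz": 0.8, "yaw": -18},
    {"tx": 0, "ty": 0, "tz": 1.2, "yaw": -24},
    {"tx": 0, "ty": 0, "tz": 1.6, "yaw": -30},
    {"tx": 0, "ty": 0, "tz": 2, "yaw": -36},
    {"tx": 0, "ty": 0, "tz": 2, "yaw": -36},
  ],
)

```text
clock: 7.83
eef_pos: [0.4738, 0.3162, 0.0935]
orientation: [0.0, 0.82, 0.572, 0.0]
contact_force: [0.3, -0.3, -3.5]
grip_width: 0.0595
```

Call:
apply_moves(
  rows=[
    {"tx": 0, "ty": 0, "tz": 0, "yaw": 6},
    {"tx": 0, "ty": 0, "tz": 0.4, "yaw": 12},
    {"tx": 0, "ty": 0, "tz": 0.8, "yaw": 18},
    {"tx": 0, "ty": 0, "tz": 1.2, "yaw": 24},
    {"tx": 0, "ty": 0, "tz": 1.6, "yaw": 30},
    {"tx": 0, "ty": 0, "tz": 2, "yaw": 36},
    {"tx": 0, "ty": 0, "tz": 2, "yaw": 36},
  ],
)

```text
clock: 8.42
eef_pos: [0.474, 0.316, 0.0957]
orientation: [0.0, 0.598, 0.802, 0.0]
contact_force: [0.7, -0.2, 0.1]
grip_width: 0.0593
```

Call:
apply_moves(
  rows=[
    {"tx": 0, "ty": 0, "tz": 0, "yaw": -6},
    {"tx": 0, "ty": 0, "tz": 0.4, "yaw": -12},
    {"tx": 0, "ty": 0, "tz": 0.8, "yaw": -18},
    {"tx": 0, "ty": 0, "tz": 1.2, "yaw": -24},
    {"tx": 0, "ty": 0, "tz": 1.6, "yaw": -30},
    {"tx": 0, "ty": 0, "tz": 2, "yaw": -36},
    {"tx": 0, "ty": 0, "tz": 2, "yaw": -36},
  ],
)

```text
clock: 9.0
eef_pos: [0.474, 0.3163, 0.0978]
orientation: [0.0, 0.82, 0.572, 0.0]
contact_force: [1.2, -0.1, -0.8]
grip_width: 0.0591
```

Call:
apply_moves(
  rows=[
    {"tx": 0, "ty": 0, "tz": 0, "yaw": 6},
    {"tx": 0, "ty": 0, "tz": 0.4, "yaw": 12},
    {"tx": 0, "ty": 0, "tz": 0.8, "yaw": 18},
    {"tx": 0, "ty": 0, "tz": 1.2, "yaw": 24},
    {"tx": 0, "ty": 0, "tz": 1.6, "yaw": 30},
    {"tx": 0, "ty": 0, "tz": 2, "yaw": 36},
    {"tx": 0, "ty": 0, "tz": 2, "yaw": 36},
  ],
)

```text
clock: 9.58
eef_pos: [0.474, 0.3161, 0.0997]
orientation: [0.0, 0.598, 0.802, 0.0]
contact_force: [-0.2, 0.4, -2.9]
grip_width: 0.0594
```

```bash
python3 - <<'E'
from h import *
a=[imaging.read_camera(c)[0] for c in("scene",)]
c=lambda p,a,b:cv2.resize(p[b-40:b+40,a-40:a+40],(400,400),interpolation=cv2.INTER_CUBIC)
cv2.imwrite("pics/s5.png",c(a[0],238,195))
E
```

```text
(no output)
```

View pics/s5.png

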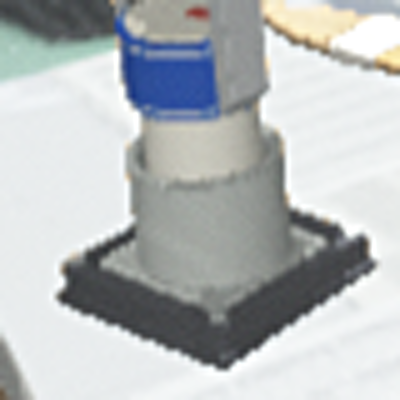

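The pot is up 21 mm, past the buttons, and the cup is still down. Now a straight lift.

Call:
apply_moves(
  rows=[
    {"tx": 0, "ty": 0, "tz": 1, "yaw": 0},
    {"tx": 0, "ty": 0, "tz": 2, "yaw": 0},
    {"tx": 0, "ty": 0, "tz": 3, "yaw": 0},
    {"tx": 0, "ty": 0, "tz": 4, "yaw": 0},
  ],
)

```text
clock: 9.97
eef_pos: [0.4738, 0.3161, 0.1036]
orientation: [0.0, 0.601, 0.799, -0.0]
contact_force: [0.9, -0.5, -1.1]
grip_width: 0.0593
```

```bash
python3 - <<'E'
from h import *
a=[imaging.read_camera(c)[0] for c in("scene",)]
c=lambda p,a,b:cv2.resize(p[b-40:b+40,a-40:a+40],(400,400),interpolation=cv2.INTER_CUBIC)
cv2.imwrite("pics/s6.png",c(a[0],238,195))
E
```

```text
(no output)
```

View pics/s6.png

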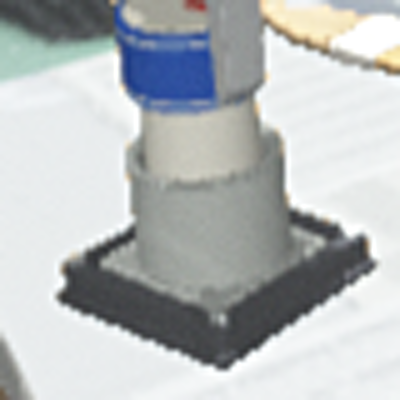

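It's free: the force is back to about the pot's weight and the cup hasn't moved. Lifting clear.

Call:
apply_moves(
  rows=[
    {"tx": 0, "ty": 0, "tz": 5, "yaw": 0},
    {"tx": 0, "ty": 0, "tz": 14, "yaw": 0},
    {"tx": 0, "ty": 0, "tz": 24, "yaw": 0},
    {"tx": 0, "ty": 0, "tz": 34, "yaw": 0},
    {"tx": 0, "ty": 0, "tz": 44, "yaw": 0},
    {"tx": 0, "ty": 0, "tz": 54, "yaw": 0},
    {"tx": 0, "ty": 0, "tz": 62, "yaw": 0},
    {"tx": 0, "ty": 0, "tz": 65, "yaw": 0},
  ],
)

```text
clock: 10.68
eef_pos: [0.4743, 0.3164, 0.1703]
orientation: [0.0, 0.601, 0.8, 0.001]
contact_force: [0.8, -0.3, -2.2]
grip_width: 0.0591
```

```bash
python3 - <<'E'
from h import *
s=sense();print(s["eef_pos"],s["orientation"],s["contact_force"])
a=imaging.read_camera("scene")[0];i=imaging.camera_info("wrist");b=imaging.read_camera("wrist")[0];cv2.imwrite("pics/w7f.png",b)
cv2.imwrite("pics/s7.png",np.hstack([cv2.resize(a[130:240,180:300],(436,400)),cv2.resize(b[120:300,240:400],(356,400),interpolation=cv2.INTER_CUBIC)]))
E
```

```text
[0.47430558 0.31639835 0.17025163] [2.18369230e-04 6.00559154e-01 7.99579750e-01 9.37220589e-04] [ 0.81189917 -0.31892548 -2.1500974 ]
```

View pics/s7.png

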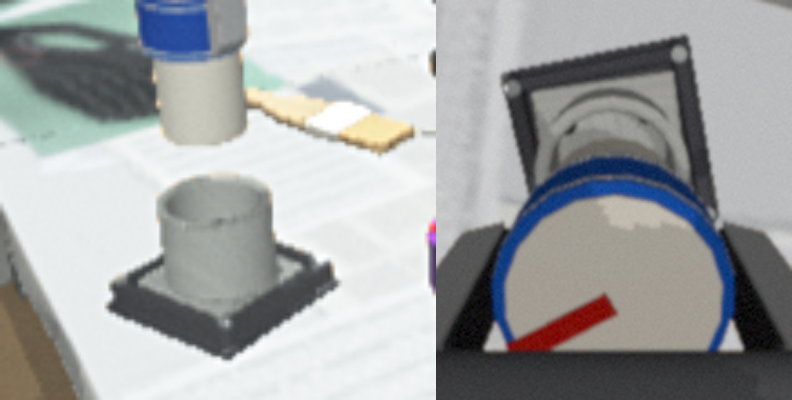

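The pot is clear above the cup, which sits level in the stand. Bar ends in the wrist picture are (319,256) inner and (273,277) outer. I'll check its heading and plan the shift to the mat.

```bash
python3 - <<'E'
from h import *
i=imaging.camera_info("wrist");s=sense();z=s["eef_pos"][2]-.0565+.088
p=cv2.imread("pics/w7f.png");h=cv2.cvtColor(p,cv2.COLOR_BGR2HSV)
r=((h[...,0]<8)|(h[...,0]>172))&(h[...,1]>130);m=np.zeros_like(r);m[240:285,265:330]=1
q=np.argwhere(r&m)[:,::-1];W=np.array([atz("wrist",t,z,i)[:2] for t in q]);mu=W.mean(0)
w=np.linalg.svd(W-mu)[2][0];w*=np.sign(w[0]);print(len(q),z,"bar axis ang",np.degrees(np.arctan2(w[1],w[0])))
print("ang centroid from TCP",np.degrees(np.arctan2(*(mu-s["eef_pos"][:2])[::-1])), mu-s["eef_pos"][:2],"tool",np.degrees(2*np.arctan2(s["orientation"][2],s["orientation"][1])))
print("to mat",(np.array([.4816,.0387])-s["eef_pos"][:2])*1000)
E
```

```text
450 0.2006815460129912 bar axis ang -46.59652085762742
ang centroid from TCP -40.38146898925685 [ 0.01225041 -0.01041909] tool 106.18407704537044
to mat [   7.56647406 -277.51785798]
```

The bar is already at about −45 to −46.6°, and the target is −47.4°, so it needs about −2°. Carrying across.

Call:
apply_moves(
  rows=[
    {"tx": 0, "ty": -12, "tz": 0, "yaw": 0},
    {"tx": 1, "ty": -36, "tz": 0, "yaw": 0},
    {"tx": 2, "ty": -64, "tz": 0, "yaw": 0},
    {"tx": 3, "ty": -92, "tz": 0, "yaw": 0},
    {"tx": 4, "ty": -120, "tz": 0, "yaw": 0},
    {"tx": 5, "ty": -148, "tz": 0, "yaw": 0},
    {"tx": 6, "ty": -176, "tz": 0, "yaw": -1},
    {"tx": 7, "ty": -204, "tz": 0, "yaw": -2},
  ],
)

```text
clock: 11.45
eef_pos: [0.4801, 0.1098, 0.1679]
orientation: [-0.0, 0.615, 0.789, -0.0]
contact_force: [0.6, -0.1, -2.0]
grip_width: 0.0594
```

Call:
apply_moves(
  rows=[
    {"tx": 0, "ty": -26, "tz": 0, "yaw": 0},
    {"tx": 0, "ty": -48, "tz": 0, "yaw": 0},
    {"tx": 0, "ty": -64, "tz": 0, "yaw": 0},
    {"tx": 0, "ty": -73, "tz": 0, "yaw": 0},
    {"tx": 0, "ty": -73, "tz": 0, "yaw": 0},
    {"tx": 0, "ty": -73, "tz": -20, "yaw": 0},
    {"tx": 0, "ty": -73, "tz": -45, "yaw": 0},
    {"tx": 0, "ty": -73, "tz": -70, "yaw": 0},
  ],
)

```text
clock: 12.12
eef_pos: [0.481, 0.0402, 0.0979]
orientation: [0.0, 0.614, 0.789, 0.001]
contact_force: [0.9, 0.3, -2.7]
grip_width: 0.0593
```

```bash
python3 - <<'E'
from h import *
s=sense();print(s["eef_pos"],s["contact_force"],np.degrees(2*np.arctan2(s["orientation"][2],s["orientation"][1])))
a=imaging.read_camera("scene")[0];b=imaging.read_camera("wrist")[0]
cv2.imwrite("pics/s8.png",np.hstack([cv2.resize(a[200:320,240:370],(433,400)),cv2.resize(b[120:300,240:400],(356,400),interpolation=cv2.INTER_CUBIC)]))
print((np.array([.4816,.0387,.0625])-s["eef_pos"])*1000)
E
```

```text
[0.48104729 0.04018048 0.09785257] [ 0.85143574  0.30460933 -2.72593597] 104.24503394684653
[  0.55271002  -1.48047544 -35.35256603]
```

View pics/s8.png

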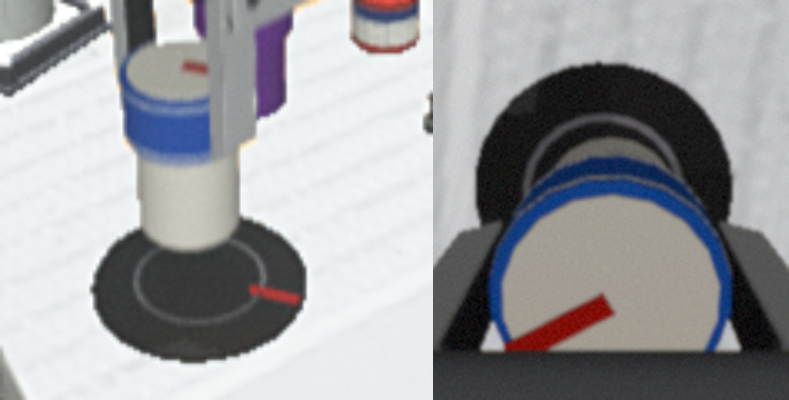

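The pot is over the ring and its bar is parallel to the mat's line. Lowering it slowly and watching the force.

Call:
apply_moves(
  rows=[
    {"tx": 0, "ty": -1, "tz": -10, "yaw": 0},
    {"tx": 0, "ty": -1, "tz": -20, "yaw": 0},
    {"tx": 0, "ty": -1, "tz": -27, "yaw": 0},
    {"tx": 0, "ty": -1, "tz": -30, "yaw": 0},
    {"tx": 0, "ty": -1, "tz": -32, "yaw": 0},
    {"tx": 0, "ty": -1, "tz": -34, "yaw": 0},
    {"tx": 0, "ty": -1, "tz": -34, "yaw": 0},
    {"tx": 0, "ty": -1, "tz": -34, "yaw": 0},
  ],
)

```text
clock: 12.88
eef_pos: [0.481, 0.038, 0.0647]
orientation: [0.0, 0.614, 0.789, 0.0]
contact_force: [-0.3, 0.1, -2.9]
grip_width: 0.0595
```

Call:
apply_moves(
  rows=[
    {"tx": 0, "ty": 0, "tz": -0.5, "yaw": 0},
    {"tx": 0, "ty": 0, "tz": -1, "yaw": 0},
    {"tx": 0, "ty": 0, "tz": -1.5, "yaw": 0},
    {"tx": 0, "ty": 0, "tz": -2, "yaw": 0},
    {"tx": 0, "ty": 0, "tz": -2, "yaw": 0},
  ],
)

```text
clock: 13.3
eef_pos: [0.4809, 0.038, 0.0627]
orientation: [0.0, 0.614, 0.789, 0.0]
contact_force: [-1.3, -0.7, 4.9]
grip_width: 0.0596
```

The force went from −2.9 to +4.9 N, so it's on the mat. Checking before I let go.

```bash
python3 - <<'E'
from h import *
a=imaging.read_camera("scene")[0];b=imaging.read_camera("wrist")[0]
cv2.imwrite("pics/s9.png",np.hstack([cv2.resize(a[200:320,240:370],(433,400)),cv2.resize(b[120:300,240:400],(356,400),interpolation=cv2.INTER_CUBIC)]))
E
```

```text
(no output)
```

View pics/s9.png

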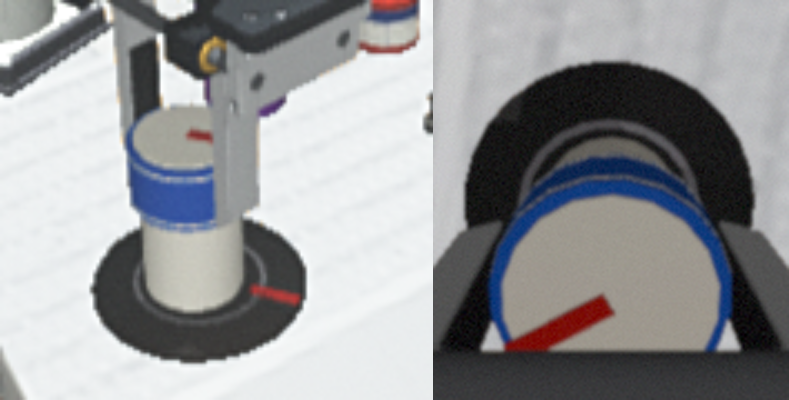

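The pot stands upright inside the grey ring with the bar and line aligned. Releasing and backing off upward.

Call:
apply_moves(
  rows=[
    {"tx": 0, "ty": 0, "tz": 0, "yaw": 0},
    {"tx": 0, "ty": 0, "tz": 0, "yaw": 0},
    {"tx": 0, "ty": 0, "tz": 0, "yaw": 0},
    {"tx": 0, "ty": 0, "tz": 0, "yaw": 0},
    {"tx": 0, "ty": 0, "tz": 0, "yaw": 0},
    {"tx": 0, "ty": 0, "tz": 0, "yaw": 0},
    {"tx": 0, "ty": 0, "tz": 0, "yaw": 0},
    {"tx": 0, "ty": 0, "tz": 0, "yaw": 0},
  ],
  grip=0,
)

```text
clock: 14.07
eef_pos: [0.4808, 0.038, 0.0625]
orientation: [0.0, 0.614, 0.789, -0.0]
contact_force: [0.2, 0.6, -0.1]
grip_width: 0.0938
```

Call:
apply_moves(
  rows=[
    {"tx": 0, "ty": 0, "tz": 8, "yaw": 0},
    {"tx": 0, "ty": 0, "tz": 25, "yaw": 0},
    {"tx": 0, "ty": 0, "tz": 45, "yaw": 0},
    {"tx": 0, "ty": 0, "tz": 65, "yaw": 0},
    {"tx": 0, "ty": 0, "tz": 85, "yaw": 0},
    {"tx": 0, "ty": 0, "tz": 110, "yaw": 0},
    {"tx": 0, "ty": 0, "tz": 135, "yaw": 0},
    {"tx": 0, "ty": 0, "tz": 140, "yaw": 0},
  ],
)

```text
clock: 14.73
eef_pos: [0.4823, 0.0381, 0.2067]
orientation: [0.001, 0.615, 0.789, 0.002]
contact_force: [-0.3, 0.9, 0.9]
grip_width: 0.094
```

Call:
apply_moves(
  rows=[
    {"tx": 0, "ty": 20, "tz": 0, "yaw": 0},
    {"tx": 0, "ty": 50, "tz": 0, "yaw": 0},
    {"tx": 0, "ty": 80, "tz": 0, "yaw": 0},
    {"tx": 0, "ty": 110, "tz": 0, "yaw": 0},
    {"tx": 0, "ty": 140, "tz": 0, "yaw": 0},
    {"tx": 0, "ty": 170, "tz": 0, "yaw": 0},
    {"tx": 0, "ty": 200, "tz": 0, "yaw": 0},
    {"tx": 0, "ty": 230, "tz": 0, "yaw": 0},
  ],
)

```text
clock: 15.4
eef_pos: [0.4805, 0.2693, 0.2027]
orientation: [0.0, 0.614, 0.789, 0.0]
contact_force: [0.5, -0.6, -0.1]
grip_width: 0.094
```

```bash
python3 - <<'E'
from h import *
s=sense();print(s["clock"],s["eef_pos"],s["grip_width"],s["contact_force"])
p,d=imaging.read_camera("top");a=imaging.read_camera("scene")[0]
cv2.imwrite("pics/t10.png",p)
cv2.imwrite("pics/s10.png",np.hstack([cv2.resize(a[130:330,190:380],(380,400)),cv2.resize(p[206:276,352:422],(400,400),interpolation=cv2.INTER_CUBIC)]))
E
```

```text
15.4 [0.48048149 0.26933532 0.20273796] 0.09396503825429203 [ 0.53990396 -0.59753496 -0.05138439]
```

View pics/s10.png

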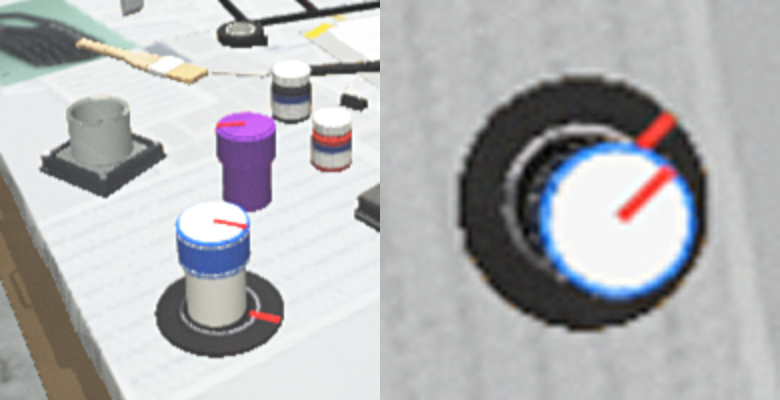

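The pot stands on the mat and the gripper is clear. The lid is off-centre in the top view because of parallax, so I'll measure it at its real height.

```bash
python3 - <<'E'
from h import *
C=lambda x,y:((x-380+.5)/5.714-.5+352,(y+.5)/5.714-.5+206)
c=atz("top",C(618,219),.094);t=atz("top",C(674,171),.094);i=atz("top",C(621,218),.094)
m=np.array([.4816,.0387]);mm=m+.03*np.array([np.cos(np.radians(-47.4)),np.sin(np.radians(-47.4))])
print("pot",c,"off mm",(c[:2]-m)*1000);e=(t-i)[:2];a=np.arctan2(e[1],e[0]);print("bar deg",np.degrees(a))
pm=c[:2]+.03*np.array([np.cos(a),np.sin(a)]);print("mark off mm",(pm-mm)*1000)
E
```

```text
pot [0.47921345 0.03811275 0.094     ] off mm [-2.38655046 -0.58724919]
bar deg -50.435773083264245
mark off mm [-3.58454587 -1.63166878]
```

Pot about 2.5 mm off centre, mark about 4 mm off, both within the 15 mm limit. Handing in.

```bash
python3 -c "
from cell import manip
print(manip.sign_off())"
```

```text
the job is handed in; nothing more can be done
None
```

The pot is free of its holder cup and standing upright on the drip mat with its red bar lined up, and I have handed the job in. No verdict was reported.

- **Freeing the pot:** I gripped the blue collar and turned it to and fro in 36° strokes, easing up 1.5–2 mm a stroke. After about 21 mm of rise it came away with a straight lift. The cup showed no lift in any of the scene-camera pictures.
- **Final position:** In the top camera picture after release, the pot is about 2.5 mm from the mat's centre. Its mark is about 4 mm from the mat's mark; the limit for both is 15 mm.
- **Bar direction:** The last picture put the bar at about −50° and the mat's line at −47°. Earlier camera readings of the bar disagreed by up to 6°, well within what the limit allows.
- **Other things:** The cup looks fully seated and level. The jars and the purple look-alike stand where they were by eye, though I did not measure them afterwards. The sanding block was only partly in the last view. The gripper is open and clear, at about 15 s of the 67 s allowed.
- **Refused calls:** My first two move calls were refused for missing keys in the rows; they moved nothing.

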